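# Restack the plaster mixer's slip clutch

### The arm

A 6-joint arm with a two-finger parallel gripper is mounted at the origin on the work surface. World frame = base frame: x ahead of the robot, y to its left, z up, the work surface at z = 0. Lengths are in mm, angles in rad, forces in N, time in s.
With the tool pointing down it reaches from about 350 to 775 mm from the base axis. Payload 7.3 kg.
Tool frame: the origin (TCP) lies at the very end of the fingers, on their centre line; the grasp point (between the pads) lies 19 mm behind it; z points along the fingers, y is the line along which they close (so a half turn about z gives the same grasp; the last joint's range is limited). The gripper opens to 92 mm and grips with 3 to 60 N. Pads are 19 mm wide; open, the fingers measure 130 mm over their backs; the gripper's body (75 mm by 190 mm) begins 47 mm behind the grasp point.
Start: joints at [-1.478, 0.342, 1.524, -0, 1.275, -0.146], TCP at [124.204, -510.119, 192.641] pointing down, gripper open.
Joint ranges: [-2.53, 2.53], [-0.77, 2.02], [0.04, 2.7], [-1, 4.14], [0.28, 2.66], [-3.11, 3.11]. Speed limits (rad/s): [2.57, 2.57, 3.14, 3.14, 3.14, 3.14].

### API

Orientations are given as [roll, pitch, yaw] about the fixed x, y, z axes, in that order (R = Rz(yaw) Ry(pitch) Rx(roll)).
In Python, from plant import * gives the robot as it stands.
- The arm moves only by the tool arm_command, never from a script. Its arguments are lists of equal length, an entry for each row: "gripper": the finger opening in mm, from 0 to 91.8; "dp": the shift along the tool's x, y, z in units of 25 mm (1.0 is 25 mm), a list of three; "twist": the turn about the tool's z in units of 5 degrees (1.0 is 5 degrees). A call has exactly 5 rows; each row shifts and turns the commanded pose from where the row before left it, along the tool's axes as they then stand; what a row does not reach is not made up. A row lasts 1/8 s, in which the tool goes at most 62.5 mm and 10.7 degrees, less where a joint would pass 70% of its speed; a pose out of reach is approached as far as the arm can. A call is refused whole if a number of a shift passes 1 or a number of a turn 1, either way. A call with a gripper value outside its range is refused whole. The fingers move at their own pace and stop on an object; the grip force is fixed at half the most. Time passes only in rows, so rows that do not move let the fingers close, or fill a call up. It gives the time, the measured TCP pose, the force, the opening and the grip force at its end, in the units of the state.
- get_obs(): the state, without advancing time (a new reading comes with each control period).
- capture(name): name is "side" or "top"; returns the picture (384x512x3 uint8, red, green, blue); there is no depth.
- get_calibration(name): a dict with "mtx" (3x3 intrinsics, pixels), "position" and "attitude" of the camera in the world. Camera axes: x right, y down, z forward; pixel columns grow to the right and rows downward; lengths in mm; the calibration is good to about 2 mm. A picture is of the moment at which its call begins. get_calibration takes no time and is no camera call.
- close_job(): hands the job in; it is judged then, once.
The state is a dict: "time": time; "joint_positions": joint angles; "dq": joint speeds; "tau": joint torques, N m; "tool_pos": TCP position; "tcp_rot": TCP orientation; "contact_force": force on the tool from outside, world axes, zero at the start; "moment": the same for the moment, N m; "grip_width": finger opening in mm; "finger_force": force on a finger pad.
Only numpy, scipy, OpenCV 4.12 (cv2) and the standard library are available. Lean on these libraries where they do the work, as an engineer would, in place of code of your own. Each camera call takes 0.05 s, during which the arm holds its last target. There are 200 camera calls.

### The job

Rebuild the plate pack on the mixer's splined clutch shaft: first the cork disc with its tab on the side of the red mark, then the steel plate on top of it with its tab on the opposite side. Feel for the splines, slide each plate gently fully home (with a light hand, never knocking or pressing them harder than 60 N), let go, and leave everything else on the bench where it is.

Things in the scene. Friction and masses are not known exactly. Their poses are not given: they have to be found in the camera images.
- clutch: Plaster mixer's slip clutch, fixed. Origin on its axis at bench level, z up. Round green casting, 140 mm across, 20 mm high; on it a round dark pressure plate 50 mm across, its flat top, on which the pack sits, 45 mm above the bench. A red bar on the casting, 40 to 66 mm from the axis, top 26 mm up, marks the clutch's +x. A splined shaft stands on the axis.
- shaft_core (a point): Top of the splined shaft, on the axis, 80 mm above the bench. The shaft's round core is 26 mm across; the last 8 mm taper to 18 mm and centre a plate's hole. Its axes are the casting's, not the ribs'.
- rib_top (a point): On the axis at the height of the rib tops, 70 mm up; axes of the casting. 4 ribs a quarter turn apart, 8 mm thick, reaching 18 mm out, flat ended. The shaft is stiff (about 0.2 N m to turn it) and its ribs are turned from these axes by 0.1 to 0.55 rad: angle and sense NOT given. A plate not matching them rests on the rib tops; turned in small steps under light pressure it drops between.
- disc_center (a point): Centre, half-way up, of the cork disc: octagonal ring 52 mm across flats, 8 mm thick, 65 to 105 g, brass with brown cork pads on both faces, lying on a fixed wooden block 36 mm square, 25 mm high. A tab marks its +x. Its bare parallel flats facing +y and -y, 21 mm long, can be gripped from above (52 mm). Starts flat, z up. Home: centre 49 mm above the bench.
- disc_tab (a point): Point on the cork disc's tab (14 mm wide, as thick as the ring, ending 41 mm from the centre), 36 mm from the centre along its +x. Hole: 40 mm across, with 4 inner teeth 13.5 mm wide, at 45 deg to the tab and every quarter turn, reaching in to 13.8 mm from the centre: fits the shaft in 4 positions, with about 3.5 deg play either way.
- steel_plate_center (a point): Centre, half-way up, of the steel plate: octagonal ring 62 mm across flats, 6 mm thick, 90 to 145 g, plain dark steel, black dot on the tab, lying on a fixed wooden block 36 mm square, 25 mm high. A tab marks its +x. Its bare parallel flats facing +y and -y, 25 mm long, can be gripped from above (62 mm). Starts flat, z up. Home: centre 56 mm above the bench.
- steel_plate_tab (a point): Point on the steel plate's tab (14 mm wide, as thick as the ring, ending 47 mm from the centre), 42 mm from the centre along its +x. Hole: 40 mm across, with 4 inner teeth 13.5 mm wide, at 45 deg to the tab and every quarter turn, reaching in to 13.8 mm from the centre: fits the shaft in 4 positions, with about 3.5 deg play either way.
- cap: Bystander: aluminium end cap, 52 mm across, 12 mm high; origin under its centre.
- nut: Bystander: round brass nut, 30 mm across, 14 mm high; origin under its centre.
- spatula: Bystander: spatula lying on the bench, on the left.
- brush: Bystander: brush lying on the bench, on the right near the robot.
- bowl: Bystander: orange mixing bowl, 120 mm across, 55 mm high, on the right; origin under its centre.
- tin: Bystander: steel tin, 80 mm across, 90 mm high, at the back on the left; origin under its centre.
- mallet: Bystander: hammer lying at the back on the right.
There are look-alikes about, which are no part of the job. Leave any pink look-alike of the part that bears steel_plate_center alone.

How it is judged:
By the outcome, as a careful person would: the job done as asked, in the order asked, and still so for the second after the job is handed in, with the robot touching nothing.
It also fails if it takes over 72 s, if anything falls off the work surface, if the arm or the gripper's body presses on something with over 40 N, if the wrist force passes 120 N, or if a joint passes its speed limit or range.

## Working session

There is one attempt and no reset: what is moved stays moved. The work goes in short steps, Python scripts to look and compute and a tool call to move; the robot and the scene stay as the last step left them, time stands still between calls to the robot, and variables do not carry over. Pictures are saved under pics/ and viewed, at most 10 in all, crops included, and the job is handed in when it is done.

Besides the shell and the picture viewer there is one more tool, called after "Request:" in YAML: its name, and indented under it one key for each argument. arm_command: Moves the arm, as the interface text tells. Its arguments: {"type":"object","properties":{"gripper":{"type":"array"},"dp":{"type":"array"},"twist":{"type":"array"}},"required":["gripper","dp","twist"]}

```bash
mkdir -p pics; python3 - <<'E'
from plant import *
import cv2
for n in("top","side"):
    cv2.imwrite(f"pics/{n}0.png",cv2.cvtColor(capture(n),cv2.COLOR_RGB2BGR)); print(get_calibration(n))
o=get_obs();print(o)
E
```

```text
{'mtx': array([[497.25163622,   0.        , 250.77618203],
       [  0.        , 497.25163622, 190.36648754],
       [  0.        ,   0.        ,   1.        ]]), 'position': array([ 208.47819582,   11.27701122, 1550.49675644]), 'attitude': array([-2.9119238 , -0.00532221, -1.48818716])}
{'mtx': array([[425.07334774,   0.        , 253.24468881],
       [  0.        , 425.07334774, 187.74153528],
       [  0.        ,   0.        ,   1.        ]]), 'position': array([ 163.66866444, 1147.32223257,  812.54434213]), 'attitude': array([-2.12033045, -0.02241691, -2.80384055])}
{'time': 0.1, 'joint_positions': array([-1.47798237e+00,  3.42640739e-01,  1.52491929e+00, -1.81630222e-05,
        1.27538793e+00, -1.46009135e-01]), 'dq': array([ 0.00082803, -0.00319201, -0.00332158, -0.00077047, -0.00124505,
        0.00016511]), 'tau': array([ 1.90997293e-03, -4.32003129e+01, -2.44693583e+01,  7.19164289e-02,
        5.25933795e-02, -3.86007173e-05]), 'tool_pos': array([ 124.16661711, -509.68841824,  192.02164463]), 'tcp_rot': array([-3.14024925e+00, -1.79999372e-04,  2.38828269e-01]), 'contact_force': array([-0.0094061 , -1.10486928,  0.15750607]), 'moment': array([-0.03680027,  0.03549874, -0.02979682]), 'finger_force': 0.0, 'grip_width': 91.48108184856726}
```

View pics/top0.png

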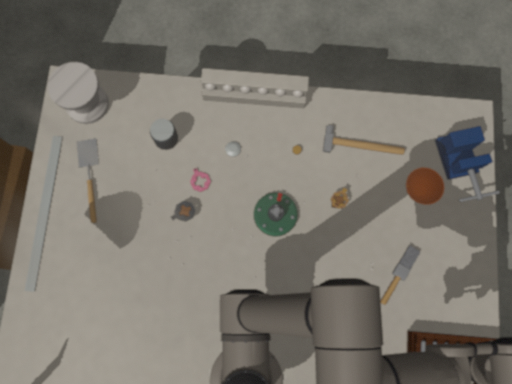

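View pics/side0.png

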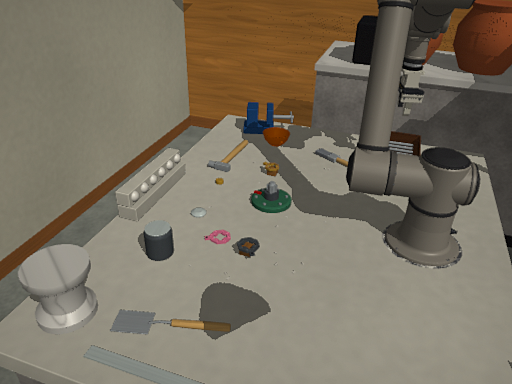

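The top view shows the clutch at (276,213), the cork disc at (341,197), the dark steel plate at (185,210) and the pink look-alike at (201,181). I'll enlarge these.

```bash
cat > h.py <<'E'
from plant import *
import cv2, numpy as np
from scipy.spatial.transform import Rotation as R
def ray(n,u,v,z):
    c=get_calibration(n); d=R.from_euler('xyz',c['attitude']).as_matrix()@np.linalg.inv(c['mtx'])@[u,v,1]
    p=c['position']; return (p+d*(z-p[2])/d[2]).round(1)
def pix(n,P):
    c=get_calibration(n); q=c['mtx']@R.from_euler('xyz',c['attitude']).as_matrix().T@(np.array(P)-c['position']); return (q[:2]/q[2]).round(1)
def crop(im,u,v,w,h,s):
    return cv2.resize(im[v-h//2:v+h//2,u-w//2:u+w//2],None,fx=s,fy=s,interpolation=cv2.INTER_CUBIC)
def st():
    o=get_obs(); print({k:np.round(o[k],3) for k in('time','tool_pos','tcp_rot','contact_force','moment','grip_width','finger_force','joint_positions')})
E
python3 - <<'E'
from h import *
t=cv2.imread('pics/top0.png');s=cv2.imread('pics/side0.png')
a=[crop(t,276,211,50,38,8),crop(t,341,197,50,38,8),crop(t,185,210,50,38,8),crop(s,248,246,50,38,8)]
m=np.vstack([np.hstack(a[:2]),np.hstack(a[2:])]);print(m.shape);cv2.imwrite('pics/m0.png',m)
E
```

```text
(608, 800, 3)
```

View pics/m0.png

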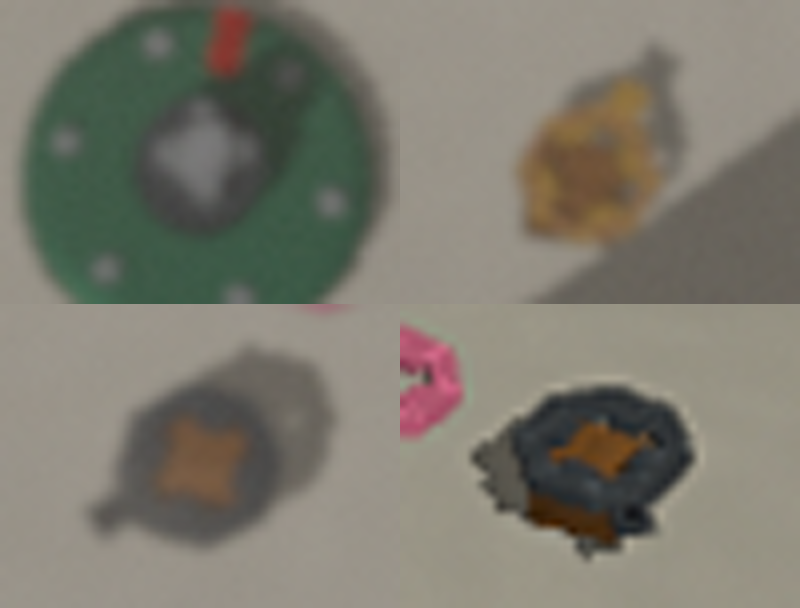

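Crop reads (full picture): clutch plate centre (276.3,212.9) and red bar centre (279.8,197.2). Disc centre is (339.1,199.9), tab (345,189.5). Steel centre is (185,211.2), tab tip (171.9,217.8). The ribs look turned roughly 14° counter-clockwise from the red mark.

```bash
python3 - <<'E'
from h import *
def two(n,a,za,b,zb):
    A=ray(n,*a,za);B=ray(n,*b,zb);d=(B-A)[:2];print(A,B,np.hypot(*d).round(1),np.arctan2(d[1],d[0]).round(3))
two('top',(276.3,212.9),45,(279.8,197.2),26)
two('top',(339.1,199.9),33,(345.5,188.5),33)
two('top',(185,211.2),31,(171.9,217.8),31)
# rib check
A=ray('top',251+203/8,192+105/8,70);B=ray('top',251+210/8,192+205/8,70);print(A,B,np.arctan2(*(A-B)[[1,0]]))
A=ray('top',251+160/8,192+165/8,70);B=ray('top',251+250/8,192+155/8,70);print(A,B,np.arctan2(*(A-B)[[1,0]])-np.pi/2)
# side: steel centre crop origin (223,227)
print(ray('side',223+(603-400)/8,227+(450-304)/8,31))
s=cv2.imread('pics/side0.png')
cx=[int(q) for q in pix('side',ray('top',339.1,199.9,33))];print(cx)
m=np.hstack([crop(s,*cx,50,60,8),crop(s,272,192,50,60,8)]);print(m.shape);cv2.imwrite('pics/m1.png',m)
E
```

```text
[495.5 -51.8  45. ] [550. -60.  26.] 55.1 -0.149
[ 555.4 -244.9   33. ] [ 593.6 -263.4   33. ] 42.4 -0.451
[479.9 230.6  31. ] [455.8 268.7  31. ] 45.1 2.135
[514.7 -49.3  70. ] [476.5 -54.7  70. ] 0.14043077999515194
[490.3 -34.7  70. ] [496.9 -68.4  70. ] 0.19339786555538852
[478.  241.9  31. ]
[272, 165]
(480, 800, 3)
```

View pics/m1.png

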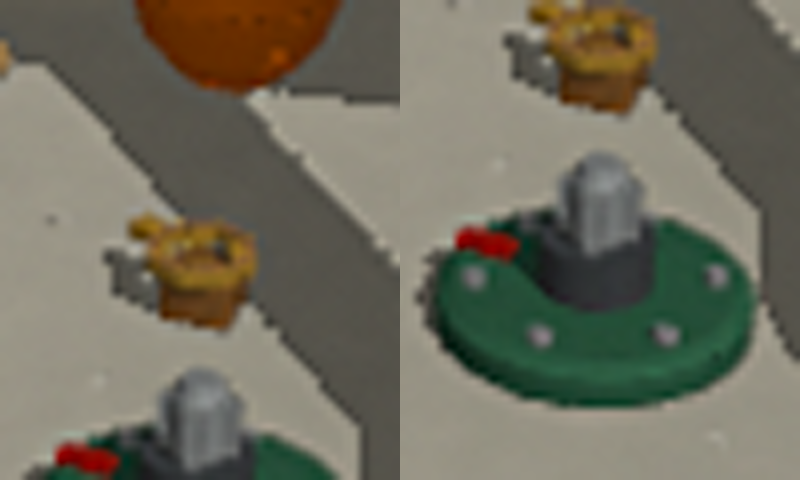

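```bash
python3 - <<'E'
from h import *
print(ray('side',247+203/8,135+250/8,33))
print(ray('side',247+200/8,162+162/8,80))
print(ray('side',223+206/8,227+144/8,31))
print('pix steel',pix('side',[480,230.6,31]),pix('side',[455.8,268.7,31]),'disc',pix('side',[555.4,-244.9,33]),'shaft',pix('side',[495.5,-51.8,80]))
# green casting segmentation in top
t=cv2.imread('pics/top0.png').astype(int);b,g,r=t[...,0],t[...,1],t[...,2]
m=((g>r+12)&(g>b+5)).astype(np.uint8);m[:150]=0;m[270:]=0
c=max(cv2.findContours(m,0,1)[0],key=cv2.contourArea);(u,v),rad=cv2.minEnclosingCircle(c);print(u,v,rad,ray('top',u,v,20))
gr=cv2.cvtColor(t.astype(np.uint8),6);sub=(gr[195:225,168:202]<105)&((r-b)[195:225,168:202]<12)
print('\n'.join(''.join('#' if x else '.' for x in row) for row in sub))
E
```

```text
[ 553.  -235.5   33. ]
[497.4 -43.6  80. ]
[477.4 240.4  31. ]
pix steel [249.  242.8] [252.5 252.7] disc [272.5 165. ] shaft [273.2 181.2]
275.053955078125 213.93165588378906 21.55061912536621 [496.7 -49.2  20. ]
..................................
..................................
..................................
........................#.........
.....................#............
..................#...#...........
...............#######.#..........
.............############.........
............#############.........
..........#####.##########........
.........####....##########...#...
.........###...........####.......
........####...........#####......
........####............####.#....
........####...........######.....
.......#####...........#####.#....
.......####...........######......
.......###............######......
.......###............######......
.......####...........#####.......
......#####...........####........
....#############....#####........
....#####################.........
....###...#############...........
............#########.............
................###...............
..................................
..................................
..................................
..................................
```

Request:
arm_command:
  gripper: [85,85,85,85,85]
  dp:
    - [0.96,-0.32,0]
    - [0.96,-0.32,0]
    - [0.96,-0.32,0]
    - [0.96,-0.32,0]
    - [0.96,-0.32,0]
  twist: [0,0,0,0,0]

```text
time: 0.72
tool_pos: [231.9, -442.1, 192.3]
tcp_rot: [-3.141, 0.0, 0.239]
contact_force: [0.4, 0.3, -0.5]
grip_width: 85.0
finger_force: 0.0
```

Request:
arm_command:
  gripper: [85,85,85,85,85]
  dp:
    - [0.96,-0.32,0]
    - [0.96,-0.32,0]
    - [0.96,-0.32,0]
    - [0.96,-0.32,0]
    - [0.96,-0.32,0]
  twist: [0,0,0,0,0]

```text
time: 1.35
tool_pos: [339.0, -374.9, 192.3]
tcp_rot: [-3.141, 0.0, 0.239]
contact_force: [-0.3, 0.3, 0.8]
grip_width: 84.8
finger_force: 0.0
```

Request:
arm_command:
  gripper: [85,85,85,85,85]
  dp:
    - [0.96,-0.32,0]
    - [0.96,-0.32,0]
    - [0.96,-0.32,0]
    - [0.96,-0.32,0]
    - [0.96,-0.32,0]
  twist: [0,0,0,0,0]

```text
time: 1.98
tool_pos: [446.1, -307.7, 192.2]
tcp_rot: [-3.141, 0.001, 0.239]
contact_force: [-1.0, 0.4, -0.7]
grip_width: 84.8
finger_force: 0.0
```

Request:
arm_command:
  gripper: [85,85,85,85,85]
  dp:
    - [0.96,-0.32,0]
    - [0.96,-0.32,0]
    - [0.96,-0.32,0]
    - [0.96,-0.32,0]
    - [0.96,-0.32,0]
  twist: [0,0,0,0,0]

```text
time: 2.6
tool_pos: [553.1, -240.5, 192.1]
tcp_rot: [-3.141, 0.001, 0.239]
contact_force: [-0.2, -0.5, 0.5]
grip_width: 85.1
finger_force: 0.0
```

Request:
arm_command:
  gripper: [85,85,85,85,85]
  dp:
    - [0,0,0.5]
    - [0,0,0.5]
    - [0,0,0.5]
    - [0,0,0.5]
    - [0,0,0.5]
  twist: [1,1,1,1,1]

```text
time: 3.22
tool_pos: [552.5, -240.9, 129.2]
tcp_rot: [-3.141, 0.001, -0.2]
contact_force: [-0.3, -0.1, 0.1]
grip_width: 85.6
finger_force: 0.0
```

Request:
arm_command:
  gripper: [85,85,85,85,85]
  dp:
    - [0,0,0.5]
    - [0,0,0.5]
    - [0,0,0.3]
    - [0,0,0]
    - [0,0,0]
  twist: [1,1,0.9,0,0]

```text
time: 3.85
tool_pos: [552.8, -241.1, 97.8]
tcp_rot: [3.142, -0.0, -0.449]
contact_force: [-0.4, -0.1, 0.8]
grip_width: 85.1
finger_force: 0.0
```

```bash
python3 - <<'E'
from h import *
st()
t=cv2.cvtColor(capture('top'),4);s=cv2.cvtColor(capture('side'),4)
cv2.imwrite('pics/t1.png',t);cv2.imwrite('pics/s1.png',s)
p=get_obs()['tool_pos'];print(pix('top',p),pix('side',p))
m=np.hstack([crop(t,340,198,66,98,6),crop(s,272,160,66,98,6)]);print(m.shape);cv2.imwrite('pics/m2.png',m)
E
```

```text
{'time': np.float64(3.85), 'tool_pos': array([ 552.813, -241.137,   97.771]), 'tcp_rot': array([ 3.142, -0.   , -0.449]), 'contact_force': array([-0.44 , -0.093,  0.845]), 'moment': array([ 0.101,  0.044, -0.018]), 'grip_width': np.float64(85.096), 'finger_force': np.float64(0.0), 'joint_positions': array([-0.538,  0.568,  1.431, -0.   ,  1.143,  1.482])}
[341.7 196. ] [273.6 150.4]
(588, 792, 3)
```

View pics/m2.png

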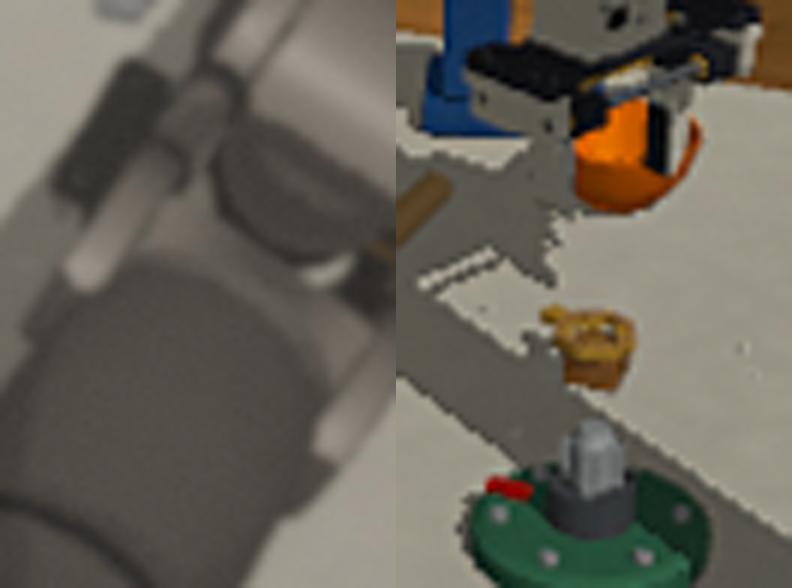

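```bash
python3 - <<'E'
from h import *
p=get_obs()['tool_pos'];y=np.array([np.sin(-.449),-np.cos(-.449),0])
for n in('side','top'):
  for P in(p,p+42.5*y,p-42.5*y,p+[0,0,66],p+95*y+[0,0,66],p-95*y+[0,0,66]):print(n,P.round(),pix(n,P), ((pix(n,P)-[239,111])*6+[396,0]).round())
s=cv2.imread('pics/s1.png');m=crop(s,280,120,130,100,6);cv2.imwrite('pics/m3.png',m)
E
```

```text
side [ 553. -241.   98.] [273.6 150.4] [604. 236.]
side [ 534. -280.   98.] [281.2 147.1] [649. 217.]
side [ 571. -203.   98.] [265.8 153.9] [557. 257.]
side [ 553. -241.  164.] [274.5 134.3] [609. 140.]
side [ 512. -327.  164.] [291.3 127.4] [710.  98.]
side [ 594. -156.  164.] [256.4 141.8] [500. 185.]
top [ 553. -241.   98.] [341.7 196. ] [1012.  510.]
top [ 534. -280.   98.] [354.3 203.1] [1088.  553.]
top [ 571. -203.   98.] [329.2 189. ] [937. 468.]
top [ 553. -241.  164.] [345.9 191.1] [1037.  481.]
top [ 512. -327.  164.] [375.4 207.6] [1214.  580.]
top [ 594. -156.  164.] [316.9 174.8] [863. 383.]
```

View pics/m3.png

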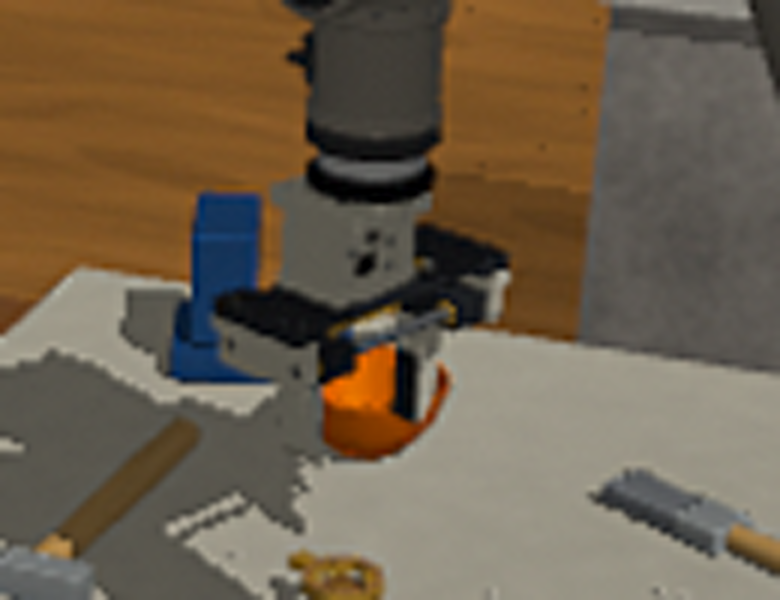

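```bash
python3 - <<'E'
from h import *
s0=cv2.imread('pics/s1.png');t0=cv2.imread('pics/t1.png')
s=cv2.cvtColor(capture('side'),4);t=cv2.cvtColor(capture('top'),4)
print(np.abs(s.astype(int)-s0).mean(),np.abs(t.astype(int)-t0).mean());st()
# tune: shift between images in gripper region
w=(slice(60,150),slice(240,305))
print(cv2.phaseCorrelate(np.float32(cv2.cvtColor(s0[w],6)),np.float32(cv2.cvtColor(s[w],6))))
# compare with fixed things: robot base axis at (0,0)
print(pix('side',[0,0,0]),pix('top',[0,0,0]))
E
```

```text
0.6729278564453125 0.8536343044704862
{'time': np.float64(4.05), 'tool_pos': array([ 552.896, -241.219,   97.988]), 'tcp_rot': array([ 3.141e+00, -1.000e-03, -4.500e-01]), 'contact_force': array([ 0.045, -0.285,  0.678]), 'moment': array([ 0.102, -0.006, -0.005]), 'grip_width': np.float64(84.871), 'finger_force': np.float64(0.0), 'joint_positions': array([-0.538,  0.567,  1.431, -0.   ,  1.143,  1.483])}
((-0.012356568425886394, 0.016421900612471063), 1.005465108671306)
[421.1 241.7] [245.9 379.5]
```

Request:
arm_command:
  gripper: [85,85,85,85,85]
  dp:
    - [0,0,0.5]
    - [0,0,0.5]
    - [0,0,0.5]
    - [0,0,0.5]
    - [0,0,0]
  twist: [0,0,0,0,0]

```text
time: 4.68
tool_pos: [551.9, -240.7, 46.1]
tcp_rot: [-3.141, 0.003, -0.451]
contact_force: [0.2, -0.5, 0.5]
grip_width: 84.7
finger_force: 0.0
```

```bash
python3 - <<'E'
from h import *
st()
s=cv2.cvtColor(capture('side'),4);p=get_obs()['tool_pos']
y=np.array([np.sin(-.449),-np.cos(-.449),0])
for P in(p,p+42.5*y,p-42.5*y):print(((pix('side',P)-[272-40,155-30])*10).round())
m=crop(s,272,155,80,60,10);cv2.imwrite('pics/m4.png',m)
E
```

```text
{'time': np.float64(4.675), 'tool_pos': array([ 551.935, -240.666,   46.094]), 'tcp_rot': array([-3.141e+00,  3.000e-03, -4.510e-01]), 'contact_force': array([ 0.246, -0.509,  0.481]), 'moment': array([0.014, 0.039, 0.01 ]), 'grip_width': np.float64(84.705), 'finger_force': np.float64(0.0), 'joint_positions': array([-0.538,  0.626,  1.485, -0.   ,  1.034,  1.483])}
[411. 374.]
[485. 339.]
[334. 410.]
```

View pics/m4.png

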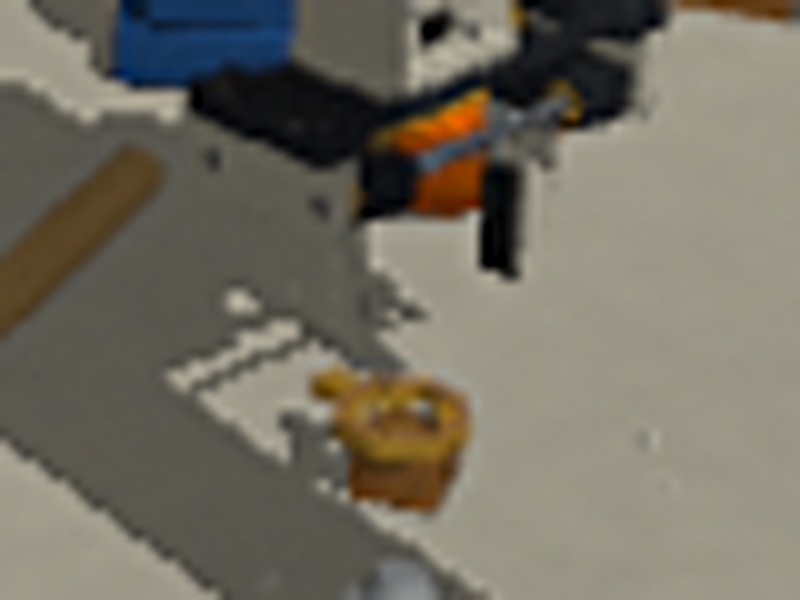

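Right fingertip in the crop is at (500,278), against a predicted (485,339), and the disc is at (402,425). The tip looks higher than expected, so I'll go down in small steps watching the force.

Request:
arm_command:
  gripper: [85,85,85,85,85]
  dp:
    - [0.04,0,0.3]
    - [0.04,0,0.3]
    - [0,0,0.3]
    - [0,0,0.2]
    - [0,0,0.1]
  twist: [0,0,0,0,0]

```text
time: 5.35
tool_pos: [554.4, -241.9, 17.1]
tcp_rot: [3.142, 0.001, -0.451]
contact_force: [0.1, -0.3, -0.5]
grip_width: 85.1
finger_force: 0.0
```

```bash
python3 - <<'E'
from h import *
st()
s=cv2.cvtColor(capture('side'),4);p=get_obs()['tool_pos']
y=np.array([np.sin(-.449),-np.cos(-.449),0])
for P in(p,p+42.5*y,p-42.5*y):print(((pix('side',P)-[272-40,155-30])*10).round())
m=crop(s,272,155,80,60,10);cv2.imwrite('pics/m5.png',m)
E
```

```text
{'time': np.float64(5.35), 'tool_pos': array([ 554.379, -241.912,   17.146]), 'tcp_rot': array([ 3.142e+00,  1.000e-03, -4.510e-01]), 'contact_force': array([ 0.092, -0.257, -0.504]), 'moment': array([ 0.088, -0.017, -0.011]), 'grip_width': np.float64(85.068), 'finger_force': np.float64(0.0), 'joint_positions': array([-0.538,  0.665,  1.503, -0.   ,  0.974,  1.483])}
[403. 441.]
[477. 405.]
[327. 477.]
```

View pics/m5.png

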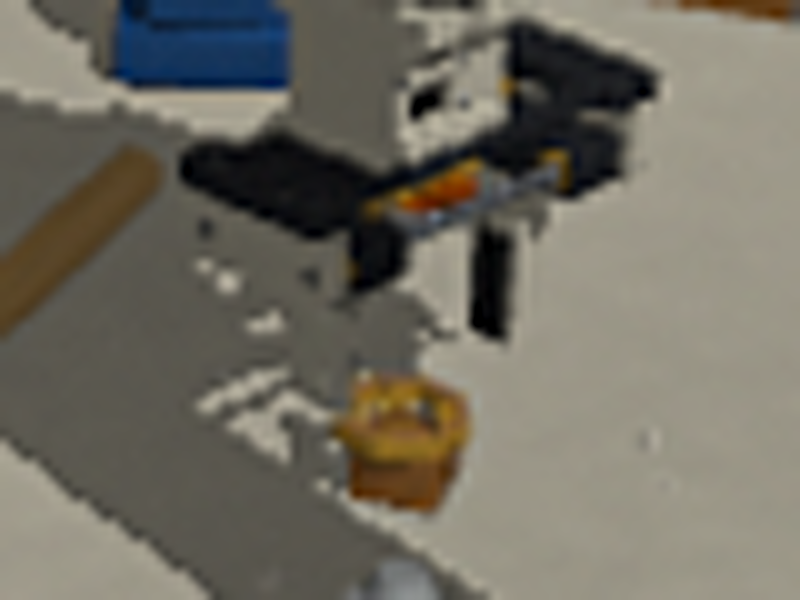

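The far fingertip is at (490,340) and the near finger now hides the tab, so the fingers straddle the disc. Closing here will show whether the height is right.

Request:
arm_command:
  gripper: [80,70,60,55,48]
  dp:
    - [0,0,0.12]
    - [0,0,0.12]
    - [0,0,0]
    - [0,0,0]
    - [0,0,0]
  twist: [0,0,0,0,0]

```text
time: 6.02
tool_pos: [554.6, -242.1, 11.8]
tcp_rot: [3.142, -0.0, -0.451]
contact_force: [-0.6, 0.2, 0.4]
grip_width: 50.1
finger_force: 0.0
```

Request:
arm_command:
  gripper: [48,48,48,48,48]
  dp:
    - [0,0,0]
    - [0,0,0]
    - [0,0,0]
    - [0,0,0]
    - [0,0,0]
  twist: [0,0,0,0,0]

```text
time: 6.65
tool_pos: [554.5, -242.0, 11.6]
tcp_rot: [3.142, -0.0, -0.451]
contact_force: [-0.3, -0.2, -0.3]
grip_width: 48.1
finger_force: 0.0
```

The fingers closed past 52 mm without touching anything, so the true tip height is above the reading. I'll reopen and feel down gently.

Request:
arm_command:
  gripper: [60,70,80,80,80]
  dp:
    - [0,0,0]
    - [0,0,0]
    - [0,0,0.12]
    - [0,0,0.12]
    - [0,0,0.12]
  twist: [0,0,0,0,0]

```text
time: 7.28
tool_pos: [554.5, -241.9, 2.3]
tcp_rot: [3.142, 0.0, -0.451]
contact_force: [-0.5, 0.1, -1.0]
grip_width: 79.8
finger_force: 0.0
```

Request:
arm_command:
  gripper: [80,80,80,80,80]
  dp:
    - [0,0,0.04]
    - [0,0,0.04]
    - [0,0,0.04]
    - [0,0,0]
    - [0,0,0]
  twist: [0,0,0,0,0]

```text
time: 7.9
tool_pos: [554.6, -242.0, -0.3]
tcp_rot: [3.142, -0.0, -0.451]
contact_force: [-0.2, 0.5, 0.2]
grip_width: 80.3
finger_force: 0.0
```

Request:
arm_command:
  gripper: [80,80,80,80,80]
  dp:
    - [0,0,0.04]
    - [0,0,0.04]
    - [0,0,0.04]
    - [0,0,0]
    - [0,0,0]
  twist: [0,0,0,0,0]

```text
time: 8.52
tool_pos: [554.6, -242.0, -3.4]
tcp_rot: [3.142, -0.0, -0.451]
contact_force: [0.5, 0.2, -0.8]
grip_width: 80.3
finger_force: 0.0
```

```bash
python3 - <<'E'
from h import *
st()
s=cv2.cvtColor(capture('side'),4);p=get_obs()['tool_pos']
y=np.array([np.sin(-.449),-np.cos(-.449),0])
for P in(p,p+40*y,p-40*y,p+40*y+[0,0,26],p-40*y+[0,0,26]):print(((pix('side',P)-[272-40,155-30])*10).round())
m=crop(s,272,155,80,60,10);cv2.imwrite('pics/m6.png',m)
E
```

```text
{'time': np.float64(8.525), 'tool_pos': array([ 554.561, -242.017,   -3.395]), 'tcp_rot': array([ 3.142, -0.   , -0.451]), 'contact_force': array([ 0.523,  0.215, -0.767]), 'moment': array([ 0.034,  0.026, -0.009]), 'grip_width': np.float64(80.293), 'finger_force': np.float64(0.0), 'joint_positions': array([-0.538,  0.693,  1.517, -0.   ,  0.932,  1.483])}
[401. 486.]
[469. 452.]
[330. 521.]
[473. 394.]
[332. 462.]
```

View pics/m6.png

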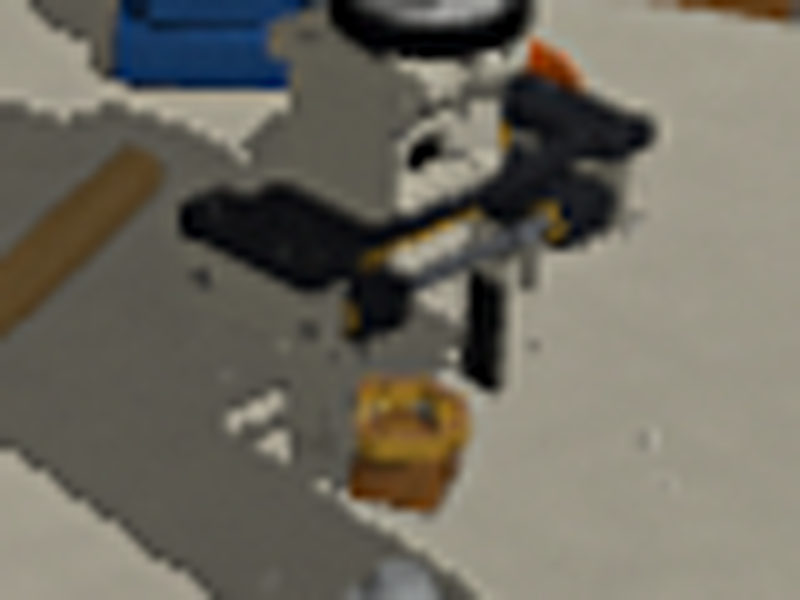

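The far tip is at (483,390), where a +26 mm height predicts (473,394). With the reading below zero and no contact, the z reading is about 26 mm low. I'll go down 7 mm more and close.

Request:
arm_command:
  gripper: [80,80,80,70,62]
  dp:
    - [0,0,0.1]
    - [0,0,0.1]
    - [0,0,0.08]
    - [0,0,0]
    - [0,0,0]
  twist: [0,0,0,0,0]

```text
time: 9.2
tool_pos: [554.6, -242.0, -10.4]
tcp_rot: [3.141, -0.0, -0.451]
contact_force: [0.2, 0.3, 0.7]
grip_width: 64.8
finger_force: 0.0
```

Request:
arm_command:
  gripper: [57,52,47,46,46]
  dp:
    - [0,0,0]
    - [0,0,0]
    - [0,0,0]
    - [0,0,0]
    - [0,0,0]
  twist: [0,0,0,0,0]

```text
time: 9.82
tool_pos: [554.6, -242.1, -10.3]
tcp_rot: [3.141, -0.0, -0.451]
contact_force: [-0.8, -0.2, 0.9]
grip_width: 51.7
finger_force: 30.0
```

```bash
python3 -c "
from h import *
st()"
```

```text
{'time': np.float64(9.825), 'tool_pos': array([ 554.564, -242.093,  -10.299]), 'tcp_rot': array([ 3.141, -0.   , -0.451]), 'contact_force': array([-0.842, -0.205,  0.855]), 'moment': array([-0.083,  0.157,  0.028]), 'grip_width': np.float64(51.658), 'finger_force': np.float64(29.993), 'joint_positions': array([-0.538,  0.702,  1.522, -0.   ,  0.918,  1.483])}
```

Grip is 51.7 mm, so the disc is held and its centre is the reading + 39.3 mm. I'll lift, turn and carry it to the shaft.

Request:
arm_command:
  gripper: [46,46,46,46,46]
  dp:
    - [0,0,-0.3]
    - [0,0,-0.5]
    - [0,0,-0.7]
    - [0,0,-0.7]
    - [0,0,-0.6]
  twist: [0,0,-1,-1,-1]

```text
time: 10.45
tool_pos: [554.9, -242.1, 61.3]
tcp_rot: [3.141, -0.001, -0.186]
contact_force: [0.2, 0.9, -2.0]
grip_width: 51.2
finger_force: 30.0
```

Request:
arm_command:
  gripper: [46,46,46,46,46]
  dp:
    - [0,0,0]
    - [0,0,0]
    - [0,0,0]
    - [0,0,0]
    - [0,0,0]
  twist: [-1,-1,-1,-1,0]

```text
time: 11.08
tool_pos: [554.8, -242.1, 60.5]
tcp_rot: [3.141, -0.001, 0.16]
contact_force: [0.6, -0.8, -0.6]
grip_width: 51.4
finger_force: 30.0
```

Request:
arm_command:
  gripper: [46,46,46,46,46]
  dp:
    - [-0.11,-0.8,0]
    - [-0.11,-0.8,0]
    - [-0.11,-0.8,0]
    - [-0.11,-0.8,0]
    - [-0.11,-0.8,0]
  twist: [0,0,0,0,0]

```text
time: 11.7
tool_pos: [524.7, -144.3, 59.8]
tcp_rot: [3.141, -0.0, 0.16]
contact_force: [-0.6, -1.0, -1.3]
grip_width: 51.7
finger_force: 30.0
```

Request:
arm_command:
  gripper: [46,46,46,46,46]
  dp:
    - [-0.11,-0.8,0]
    - [-0.11,-0.8,0]
    - [-0.11,-0.8,0]
    - [-0.11,-0.8,0]
    - [-0.11,-0.8,0]
  twist: [0,0,0,0,0]

```text
time: 12.32
tool_pos: [495.1, -47.7, 59.6]
tcp_rot: [3.141, -0.0, 0.16]
contact_force: [-0.0, -0.2, -0.2]
grip_width: 51.3
finger_force: 30.0
```

```bash
python3 - <<'E'
from h import *
st()
s=cv2.cvtColor(capture('side'),4);t=cv2.cvtColor(capture('top'),4)
p=get_obs()['tool_pos']+[0,0,39.3];sh=[496,-48,80]
for n,im in(('side',s),('top',t)):print(n,pix(n,p),pix(n,sh));cv2.imwrite(f'pics/{n}2.png',im)
a=crop(s,272,185,50,72,8);b=crop(t,276,205,50,72,8);print(np.hstack([a,b]).shape)
cv2.imwrite('pics/m7.png',np.hstack([a,b]))
# yaw numbers
E
```

```text
{'time': np.float64(12.325), 'tool_pos': array([495.089, -47.667,  59.62 ]), 'tcp_rot': array([ 3.141, -0.   ,  0.16 ]), 'contact_force': array([-0.021, -0.232, -0.215]), 'moment': array([-0.003, -0.011, -0.021]), 'grip_width': np.float64(51.26), 'finger_force': np.float64(29.993), 'joint_positions': array([-0.25 ,  0.446,  1.778, -0.   ,  0.917,  1.16 ])}
side [273.3 177.1] [272.8 181.7]
top [275.6 209.8] [275.7 210.5]
(576, 800, 3)
```

View pics/m7.png

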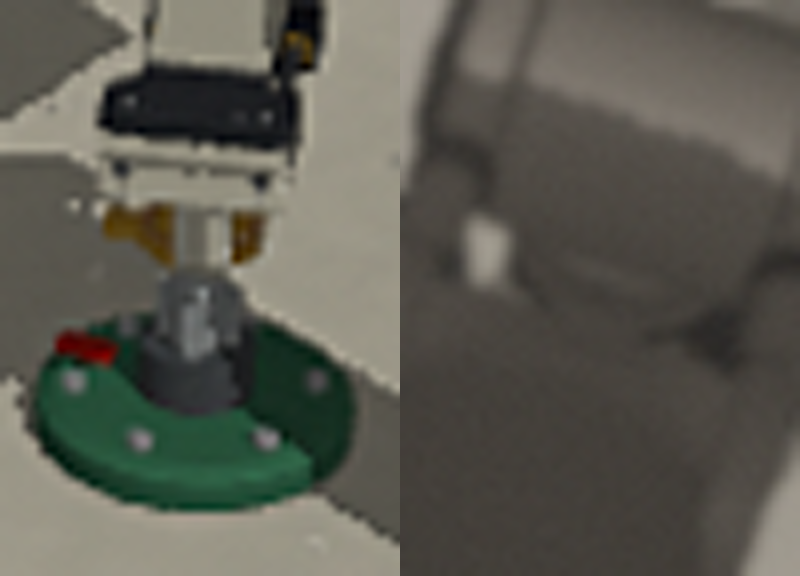

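Side crop: disc tab tip at (103,222), right edge (267,230), shaft top centre at about (200,270). The disc is centred over the shaft to about 1 mm across, and both sit equally against prediction in depth. I'll feel down now.

Request:
arm_command:
  gripper: [46,46,46,46,46]
  dp:
    - [0,0,0.2]
    - [0,0,0.2]
    - [0,0,0.15]
    - [0,0,0.1]
    - [0,0,0]
  twist: [0,0,0,0,0]

```text
time: 13.05
tool_pos: [495.4, -49.1, 43.1]
tcp_rot: [-3.141, 0.0, 0.16]
contact_force: [-0.6, 0.7, -0.4]
grip_width: 51.1
finger_force: 30.0
```

Request:
arm_command:
  gripper: [46,46,46,46,46]
  dp:
    - [0,0,0.05]
    - [0,0,0.05]
    - [0,0,0.05]
    - [0,0,0.05]
    - [0,0,0]
  twist: [0,0,0,0,0]

```text
time: 13.68
tool_pos: [495.4, -48.9, 38.3]
tcp_rot: [3.142, 0.0, 0.16]
contact_force: [0.1, -0.6, -1.2]
grip_width: 51.6
finger_force: 30.0
```

```bash
python3 -c "
from h import *
st()"
```

```text
{'time': np.float64(13.675), 'tool_pos': array([495.419, -48.943,  38.261]), 'tcp_rot': array([3.142, 0.   , 0.16 ]), 'contact_force': array([ 0.105, -0.591, -1.186]), 'moment': array([-0.017, -0.007, -0.016]), 'grip_width': np.float64(51.558), 'finger_force': np.float64(29.993), 'joint_positions': array([-0.252,  0.479,  1.798, -0.   ,  0.865,  1.158])}
```

Request:
arm_command:
  gripper: [46,46,46,46,46]
  dp:
    - [0,0,0.03]
    - [0,0,0.03]
    - [0,0,0.03]
    - [0,0,0.03]
    - [0,0,0]
  twist: [0,0,0,0,0]

```text
time: 14.3
tool_pos: [495.4, -49.4, 35.2]
tcp_rot: [3.141, 0.0, 0.16]
contact_force: [-2.2, -4.2, -1.3]
grip_width: 51.7
finger_force: 30.0
```

```bash
python3 -c "
from h import *
st()"
```

```text
{'time': np.float64(14.3), 'tool_pos': array([495.364, -49.411,  35.185]), 'tcp_rot': array([3.141, 0.   , 0.16 ]), 'contact_force': array([-2.214, -4.167, -1.301]), 'moment': array([-0.74 ,  0.182,  0.013]), 'grip_width': np.float64(51.749), 'finger_force': np.float64(29.999), 'joint_positions': array([-2.530e-01,  4.840e-01,  1.801e+00, -1.000e-03,  8.570e-01,
        1.158e+00])}
```

Request:
arm_command:
  gripper: [46,46,46,46,46]
  dp:
    - [-0.02,0.03,0]
    - [0,0,0.03]
    - [0,0,0.03]
    - [0,0,0.03]
    - [0,0,0]
  twist: [0,0,0,0,0]

```text
time: 14.92
tool_pos: [495.2, -49.7, 33.0]
tcp_rot: [3.142, -0.0, 0.16]
contact_force: [0.5, -0.8, -0.8]
grip_width: 51.8
finger_force: 30.0
```

```bash
python3 -c "
from h import *
st()"
```

```text
{'time': np.float64(14.925), 'tool_pos': array([495.157, -49.714,  33.024]), 'tcp_rot': array([ 3.142, -0.   ,  0.16 ]), 'contact_force': array([ 0.535, -0.816, -0.76 ]), 'moment': array([-0.12 ,  0.023,  0.039]), 'grip_width': np.float64(51.776), 'finger_force': np.float64(29.992), 'joint_positions': array([-0.254,  0.487,  1.803, -0.   ,  0.851,  1.156])}
```

Request:
arm_command:
  gripper: [46,46,46,46,46]
  dp:
    - [0,0,0.04]
    - [0,0,0.04]
    - [0,0,0.04]
    - [0,0,0.04]
    - [0,0,0]
  twist: [0,0,0,0,0]

```text
time: 15.55
tool_pos: [495.1, -49.8, 29.0]
tcp_rot: [3.141, -0.0, 0.16]
contact_force: [0.7, -2.1, -1.5]
grip_width: 51.6
finger_force: 30.0
```

```bash
python3 -c "
from h import *
st()"
```

```text
{'time': np.float64(15.55), 'tool_pos': array([495.131, -49.84 ,  29.033]), 'tcp_rot': array([ 3.141, -0.   ,  0.16 ]), 'contact_force': array([ 0.686, -2.118, -1.476]), 'moment': array([-0.315, -0.078, -0.091]), 'grip_width': np.float64(51.64), 'finger_force': np.float64(29.99), 'joint_positions': array([-0.254,  0.493,  1.807, -0.   ,  0.842,  1.156])}
```

The disc is below the rib tops with no resistance, so it is in the splines. I'll slide it down.

Request:
arm_command:
  gripper: [46,46,46,46,46]
  dp:
    - [0,0.015,0.06]
    - [0,0,0.06]
    - [0,0,0.06]
    - [0,0,0.06]
    - [0,0,0.06]
  twist: [0,0,0,0,0]

```text
time: 16.18
tool_pos: [495.1, -50.1, 21.5]
tcp_rot: [3.142, 0.0, 0.16]
contact_force: [-0.4, -0.3, -1.0]
grip_width: 51.1
finger_force: 30.0
```

Request:
arm_command:
  gripper: [46,46,46,46,46]
  dp:
    - [0,0,0.06]
    - [0,0,0.06]
    - [0,0,0.06]
    - [0,0,0.06]
    - [0,0,0.04]
  twist: [0,0,0,0,0]

```text
time: 16.8
tool_pos: [495.1, -50.1, 14.5]
tcp_rot: [3.142, 0.0, 0.16]
contact_force: [-1.2, -0.6, -0.5]
grip_width: 51.6
finger_force: 30.0
```

```bash
python3 -c "
from h import *
st()"
```

```text
{'time': np.float64(16.8), 'tool_pos': array([495.115, -50.132,  14.469]), 'tcp_rot': array([3.142, 0.   , 0.16 ]), 'contact_force': array([-1.238, -0.59 , -0.532]), 'moment': array([-0.042, -0.026,  0.021]), 'grip_width': np.float64(51.571), 'finger_force': np.float64(29.993), 'joint_positions': array([-0.255,  0.517,  1.819, -0.   ,  0.806,  1.156])}
```

Home is expected at reading 9.7.

Request:
arm_command:
  gripper: [46,46,46,46,46]
  dp:
    - [0,0,0.04]
    - [0,0,0.04]
    - [0,0,0.04]
    - [0,0,0.04]
    - [0,0,0]
  twist: [0,0,0,0,0]

```text
time: 17.42
tool_pos: [495.2, -50.1, 10.5]
tcp_rot: [3.142, 0.0, 0.16]
contact_force: [0.2, -0.3, -1.2]
grip_width: 51.5
finger_force: 30.0
```

Request:
arm_command:
  gripper: [46,46,46,46,46]
  dp:
    - [0,0,0.02]
    - [0,0,0.02]
    - [0,0,0.01]
    - [0,0,0]
    - [0,0,0]
  twist: [0,0,0,0,0]

```text
time: 18.05
tool_pos: [495.2, -50.2, 9.6]
tcp_rot: [3.141, -0.0, 0.16]
contact_force: [-2.2, 0.3, 4.2]
grip_width: 51.5
finger_force: 30.0
```

Contact at 9.6 with 4 N, so the disc is home. Releasing it and going for the steel plate.

Request:
arm_command:
  gripper: [52,56,62,70,78]
  dp:
    - [0,0,0]
    - [0,0,0]
    - [0,0,0]
    - [0,0,0]
    - [0,0,0]
  twist: [0,0,0,0,0]

```text
time: 18.68
tool_pos: [495.1, -50.1, 9.2]
tcp_rot: [3.142, 0.0, 0.16]
contact_force: [-0.3, 0.2, 0.0]
grip_width: 75.4
finger_force: 0.0
```

Request:
arm_command:
  gripper: [84,84,84,84,84]
  dp:
    - [0,0,-0.1]
    - [0,0,-0.5]
    - [0,0,-0.7]
    - [0,0,-0.7]
    - [0,0,-0.7]
  twist: [0,0,0,0,0]

```text
time: 19.3
tool_pos: [495.4, -50.2, 78.4]
tcp_rot: [3.141, -0.001, 0.16]
contact_force: [0.1, -0.1, 0.5]
grip_width: 83.9
finger_force: 0.0
```

Request:
arm_command:
  gripper: [84,84,84,84,84]
  dp:
    - [0.08,-0.75,0]
    - [0.08,-0.75,0]
    - [0.08,-0.75,0]
    - [0.08,-0.75,0]
    - [0.08,-0.75,0]
  twist: [0,0,0,0,0]

```text
time: 19.92
tool_pos: [489.1, 46.1, 76.0]
tcp_rot: [-3.141, 0.002, 0.161]
contact_force: [0.5, -0.6, 0.6]
grip_width: 84.2
finger_force: 0.0
```

```bash
python3 - <<'E'
from h import *
st()
s=cv2.cvtColor(capture('side'),4);cv2.imwrite('pics/s3.png',s)
# disc brass/orange pixels around clutch: compare predicted points if seated
b,g,r=[s[...,i].astype(int) for i in range(3)]
m=(r>b+50)&(g>b+25)
c=np.array([495.2,-50.2,53]);ya=.16
print('tab pred',pix('side',c+36*np.array([np.cos(ya),np.sin(ya),0])),'right edge',pix('side',c-27*np.array([np.cos(ya),np.sin(ya),0])),'top if on ribs',pix('side',c+[0,0,25]))
sub=m[165:205,250:295]
print('\n'.join(''.join('#' if x else '.' for x in row) for row in sub))
E
```

```text
{'time': np.float64(19.925), 'tool_pos': array([489.058,  46.065,  76.024]), 'tcp_rot': array([-3.141e+00,  2.000e-03,  1.610e-01]), 'contact_force': array([ 0.539, -0.588,  0.611]), 'moment': array([-0.032, -0.009, -0.016]), 'grip_width': np.float64(84.159), 'finger_force': np.float64(0.0), 'joint_positions': array([-0.062,  0.414,  1.776,  0.   ,  0.954,  1.347])}
tab pred [262.4 187.1] right edge [280.6 189.1] top if on ribs [273.2 181.9]
.............................................
.............................................
.............................................
.............................................
.............................................
.............................................
.............................................
.............................................
.............................................
.............................................
.............................................
.............................................
.............................................
.............................................
..........
[... 485 characters left out ...]
..........
.............................................
..................##....#...#................
...................#####.####................
...................#########.................
..................#######....................
.............................................
.............................................
.............................................
.............................................
.............................................
.............................................
.............................................
.............................................
.............................................
.............................................
```

The orange pixels sit at seated height with the tab on the left at (260,189), so the disc is home. Going on to the steel plate.

Request:
arm_command:
  gripper: [84,84,84,84,84]
  dp:
    - [0.08,-0.74,0]
    - [0.08,-0.74,0]
    - [0.08,-0.74,0]
    - [0.08,-0.74,0]
    - [0.08,-0.74,0]
  twist: [0,0,0,0,0]

```text
time: 20.6
tool_pos: [484.4, 138.2, 76.3]
tcp_rot: [3.142, 0.001, 0.161]
contact_force: [0.2, -0.6, 0.3]
grip_width: 84.0
finger_force: 0.0
```

Request:
arm_command:
  gripper: [84,84,84,84,84]
  dp:
    - [0.08,-0.74,0]
    - [0.08,-0.74,0]
    - [0.08,-0.74,0]
    - [0.08,-0.74,0]
    - [0.08,-0.74,0]
  twist: [0,0,0,0,0]

```text
time: 21.22
tool_pos: [480.2, 231.1, 76.8]
tcp_rot: [3.141, -0.0, 0.16]
contact_force: [0.7, 0.4, -0.4]
grip_width: 84.3
finger_force: 0.0
```

Request:
arm_command:
  gripper: [84,84,84,84,84]
  dp:
    - [0,0,0]
    - [0,0,0]
    - [0,0,0]
    - [0,0,0]
    - [0,0,0]
  twist: [-1,-1,-1,-1,-1]

```text
time: 21.85
tool_pos: [480.3, 230.4, 76.8]
tcp_rot: [3.142, 0.0, 0.599]
contact_force: [-0.9, 0.5, -0.0]
grip_width: 83.9
finger_force: 0.0
```

Request:
arm_command:
  gripper: [84,84,84,84,84]
  dp:
    - [0,0,0]
    - [0,0,0]
    - [0,0,0]
    - [0,0,0]
    - [0,0,0]
  twist: [-1,-1,-1,-1,-1]

```text
time: 22.48
tool_pos: [480.3, 230.4, 76.8]
tcp_rot: [3.142, 0.0, 1.036]
contact_force: [0.2, -0.4, 0.4]
grip_width: 84.1
finger_force: 0.0
```

Request:
arm_command:
  gripper: [84,84,84,84,84]
  dp:
    - [0,0,0]
    - [0,0,0]
    - [0,0,0]
    - [0,0,0]
    - [0,0,0]
  twist: [-1,-1,-1,-1,-1]

```text
time: 23.1
tool_pos: [480.3, 230.4, 76.8]
tcp_rot: [3.142, 0.0, 1.472]
contact_force: [0.1, -0.2, -0.2]
grip_width: 83.9
finger_force: 0.0
```

Request:
arm_command:
  gripper: [84,84,84,84,84]
  dp:
    - [0,0,0]
    - [0,0,0]
    - [0,0,0]
    - [0,0,0]
    - [0,0,0]
  twist: [-1,-1,-1,-1,-1]

```text
time: 23.72
tool_pos: [480.3, 230.4, 76.8]
tcp_rot: [-3.142, 0.0, 1.908]
contact_force: [-0.6, 0.5, 0.2]
grip_width: 84.0
finger_force: 0.0
```

Request:
arm_command:
  gripper: [84,84,84,84,84]
  dp:
    - [0,0,0.5]
    - [0,0,0.5]
    - [0,0,0]
    - [0,0,0]
    - [0,0,0]
  twist: [-1,-1,-0.6,0,0]

```text
time: 24.35
tool_pos: [480.4, 230.2, 52.0]
tcp_rot: [3.141, 0.0, 2.132]
contact_force: [-0.5, 0.1, 0.4]
grip_width: 83.8
finger_force: 0.0
```

```bash
python3 - <<'E'
from h import *
st()
s=cv2.cvtColor(capture('side'),4);cv2.imwrite('pics/s4.png',s)
p=get_obs()['tool_pos'];ya=get_obs()['tcp_rot'][2];y=np.array([np.sin(ya),-np.cos(ya),0])
for P in (p,p+42*y,p-42*y):print(pix('side',P+[0,0,26]))
print(ray('top',201,181,3))
E
```

```text
{'time': np.float64(24.35), 'tool_pos': array([480.438, 230.179,  51.954]), 'tcp_rot': array([3.141, 0.   , 2.132]), 'contact_force': array([-0.527,  0.087,  0.361]), 'moment': array([-0.032, -0.139,  0.046]), 'grip_width': np.float64(83.773), 'finger_force': np.float64(0.0), 'joint_positions': array([ 0.303,  0.51 ,  1.688, -0.   ,  0.943, -0.258])}
[249.3 229.7]
[234.8 231.4]
[263.6 228. ]
[587.1 194.6   3. ]
```

Request:
arm_command:
  gripper: [84,84,84,84,84]
  dp:
    - [0.05,0,0.5]
    - [0,0,0.5]
    - [0,0,0.4]
    - [0,0,0.25]
    - [0,0,0.15]
  twist: [0,0,0,0,0]

```text
time: 25.02
tool_pos: [479.5, 230.8, 6.3]
tcp_rot: [-3.141, -0.0, 2.132]
contact_force: [-0.3, -0.5, -0.6]
grip_width: 84.0
finger_force: 0.0
```

Request:
arm_command:
  gripper: [84,84,84,84,78]
  dp:
    - [0,0,0.2]
    - [0,0,0.2]
    - [0,0,0.2]
    - [0,0,0.12]
    - [0,0,0]
  twist: [0,0,0,0,0]

```text
time: 25.65
tool_pos: [479.5, 230.8, -11.4]
tcp_rot: [-3.141, -0.0, 2.132]
contact_force: [0.4, -0.3, 0.4]
grip_width: 79.3
finger_force: 0.0
```

Request:
arm_command:
  gripper: [72,68,64,60,56]
  dp:
    - [0,0,0]
    - [0,0,0]
    - [0,0,0]
    - [0,0,0]
    - [0,0,0]
  twist: [0,0,0,0,0]

```text
time: 26.28
tool_pos: [480.3, 231.1, -11.0]
tcp_rot: [3.14, 0.0, 2.132]
contact_force: [2.4, 1.7, -1.5]
grip_width: 61.1
finger_force: 30.0
```

Request:
arm_command:
  gripper: [56,56,56,56,56]
  dp:
    - [0,0,0]
    - [0,0,0]
    - [0,0,0]
    - [0,0,0]
    - [0,0,0]
  twist: [0,0,0,0,0]

```text
time: 26.9
tool_pos: [480.0, 231.0, -11.0]
tcp_rot: [3.141, 0.0, 2.132]
contact_force: [3.1, 2.4, 0.3]
grip_width: 61.8
finger_force: 30.0
```

Gripped at 61.8. Lift, turn and carry.

Request:
arm_command:
  gripper: [56,56,56,56,56]
  dp:
    - [0,0,-0.3]
    - [0,0,-0.6]
    - [0,0,-0.7]
    - [0,0,-0.8]
    - [0,0,-0.7]
  twist: [0,0,-1,-1,-1]

```text
time: 27.52
tool_pos: [479.0, 230.6, 67.8]
tcp_rot: [-3.141, -0.0, 2.397]
contact_force: [0.3, -0.2, -2.3]
grip_width: 61.3
finger_force: 30.0
```

Request:
arm_command:
  gripper: [56,56,56,56,56]
  dp:
    - [0,0,0]
    - [0,0,0]
    - [0,0,0]
    - [0,0,0]
    - [0,0,0]
  twist: [-1,-1,-1,-1,-1]

```text
time: 28.15
tool_pos: [478.9, 230.6, 67.0]
tcp_rot: [-3.141, -0.001, 2.834]
contact_force: [0.8, -0.9, -1.3]
grip_width: 61.4
finger_force: 30.0
```

Request:
arm_command:
  gripper: [56,56,56,56,56]
  dp:
    - [0,0,0]
    - [0,0,0]
    - [0,0,0]
    - [0,0,0]
    - [0,0,0]
  twist: [-1,-1,-1,-1,-1]

```text
time: 28.78
tool_pos: [478.9, 230.6, 67.0]
tcp_rot: [-3.141, -0.001, -3.013]
contact_force: [-0.3, -0.2, -0.9]
grip_width: 61.5
finger_force: 30.0
```

Request:
arm_command:
  gripper: [56,56,56,56,56]
  dp:
    - [0,0,0]
    - [0.08,-0.75,0]
    - [0.08,-0.75,0]
    - [0.08,-0.75,0]
    - [0.08,-0.75,0]
  twist: [-0.4,0,0,0,0]

```text
time: 29.4
tool_pos: [483.8, 153.8, 66.4]
tcp_rot: [-3.141, -0.0, -2.982]
contact_force: [0.7, -0.2, 0.2]
grip_width: 61.3
finger_force: 30.0
```

Request:
arm_command:
  gripper: [56,56,56,56,56]
  dp:
    - [0.08,-0.75,0]
    - [0.08,-0.75,0]
    - [0.08,-0.75,0]
    - [0.08,-0.75,0]
    - [0.08,-0.75,0]
  twist: [0,0,0,0,0]

```text
time: 30.02
tool_pos: [488.7, 59.8, 66.4]
tcp_rot: [-3.141, -0.0, -2.982]
contact_force: [0.8, 0.3, -0.7]
grip_width: 61.4
finger_force: 30.0
```

Request:
arm_command:
  gripper: [56,56,56,56,56]
  dp:
    - [0.08,-0.75,0]
    - [0.08,-0.75,0]
    - [0.08,-0.75,0]
    - [0.08,-0.75,0]
    - [0,0,0]
  twist: [0,0,0,0,0]

```text
time: 30.65
tool_pos: [492.8, -15.6, 66.4]
tcp_rot: [-3.141, 0.0, -2.984]
contact_force: [0.1, -0.3, -0.8]
grip_width: 61.2
finger_force: 30.0
```

```bash
python3 -c "
from h import *
st()"
```

```text
{'time': np.float64(30.65), 'tool_pos': array([492.786, -15.573,  66.392]), 'tcp_rot': array([-3.141,  0.   , -2.984]), 'contact_force': array([ 0.101, -0.283, -0.807]), 'moment': array([ 0.028, -0.129, -0.011]), 'grip_width': np.float64(61.156), 'finger_force': np.float64(29.985), 'joint_positions': array([-0.187,  0.43 ,  1.783, -0.   ,  0.929, -1.915])}
```

Request:
arm_command:
  gripper: [56,56,56,56,56]
  dp:
    - [0.06,-0.7,0]
    - [0.06,-0.68,0]
    - [0,0,0]
    - [0,0,0.3]
    - [0,0,0.2]
  twist: [0,0,0,0,0]

```text
time: 31.28
tool_pos: [495.0, -47.9, 53.1]
tcp_rot: [3.141, -0.001, -2.981]
contact_force: [0.6, 0.1, -2.1]
grip_width: 61.6
finger_force: 30.0
```

Request:
arm_command:
  gripper: [56,56,56,56,56]
  dp:
    - [0,0,0.1]
    - [0,0,0.1]
    - [0,0,0.1]
    - [0,0,0.1]
    - [0,0,0]
  twist: [0,0,0,0,0]

```text
time: 31.9
tool_pos: [495.5, -48.4, 43.8]
tcp_rot: [-3.142, 0.0, -2.981]
contact_force: [0.8, 0.5, -1.0]
grip_width: 61.7
finger_force: 30.0
```

```bash
python3 -c "
from h import *
st()"
```

```text
{'time': np.float64(31.9), 'tool_pos': array([495.459, -48.433,  43.82 ]), 'tcp_rot': array([-3.142,  0.   , -2.981]), 'contact_force': array([ 0.774,  0.495, -0.951]), 'moment': array([ 0.177, -0.154, -0.037]), 'grip_width': np.float64(61.722), 'finger_force': np.float64(29.986), 'joint_positions': array([-0.251,  0.47 ,  1.793, -0.   ,  0.878, -1.982])}
```

Request:
arm_command:
  gripper: [56,56,56,56,56]
  dp:
    - [0.02,-0.07,0]
    - [0,0,0.06]
    - [0,0,0.06]
    - [0,0,0.04]
    - [0,0,0]
  twist: [0,0,0,0,0]

```text
time: 32.52
tool_pos: [496.2, -50.4, 40.4]
tcp_rot: [-3.141, 0.002, -2.981]
contact_force: [2.6, 0.5, 3.8]
grip_width: 61.2
finger_force: 30.0
```

```bash
python3 -c "
from h import *
st()"
```

```text
{'time': np.float64(32.525), 'tool_pos': array([496.207, -50.383,  40.376]), 'tcp_rot': array([-3.141e+00,  2.000e-03, -2.981e+00]), 'contact_force': array([2.626, 0.499, 3.776]), 'moment': array([ 0.236, -0.703,  0.014]), 'grip_width': np.float64(61.218), 'finger_force': np.float64(29.987), 'joint_positions': array([-0.255,  0.476,  1.796,  0.   ,  0.868, -1.986])}
```

Contact pushes the plate to +x, so the plate sits off along its own x in the grip. I'll shift 3 mm to +x.

Request:
arm_command:
  gripper: [56,56,56,56,56]
  dp:
    - [0,0,-0.06]
    - [-0.12,0,0]
    - [0,0,0.05]
    - [0,0,0.04]
    - [0,0,0]
  twist: [0,0,0,0,0]

```text
time: 33.15
tool_pos: [497.9, -49.8, 38.9]
tcp_rot: [3.142, -0.001, -2.981]
contact_force: [0.7, -0.8, -1.1]
grip_width: 61.4
finger_force: 30.0
```

```bash
python3 -c "
from h import *
st()"
```

```text
{'time': np.float64(33.15), 'tool_pos': array([497.933, -49.782,  38.906]), 'tcp_rot': array([ 3.142e+00, -1.000e-03, -2.981e+00]), 'contact_force': array([ 0.685, -0.839, -1.069]), 'moment': array([-0.04 , -0.217, -0.03 ]), 'grip_width': np.float64(61.422), 'finger_force': np.float64(29.985), 'joint_positions': array([-0.253,  0.482,  1.79 , -0.   ,  0.87 , -1.984])}
```

Request:
arm_command:
  gripper: [56,56,56,56,56]
  dp:
    - [0,0,0.03]
    - [0,0,0.03]
    - [0,0,0.03]
    - [0,0,0]
    - [0,0,0]
  twist: [0,0,0,0,0]

```text
time: 33.78
tool_pos: [498.6, -49.9, 37.1]
tcp_rot: [-3.141, 0.001, -2.981]
contact_force: [2.5, -0.8, 2.8]
grip_width: 61.4
finger_force: 30.0
```

```bash
python3 -c "
from h import *
st()"
```

```text
{'time': np.float64(33.775), 'tool_pos': array([498.642, -49.851,  37.094]), 'tcp_rot': array([-3.141e+00,  1.000e-03, -2.981e+00]), 'contact_force': array([ 2.481, -0.785,  2.849]), 'moment': array([ 0.014, -0.628, -0.022]), 'grip_width': np.float64(61.363), 'finger_force': np.float64(29.986), 'joint_positions': array([-0.253,  0.485,  1.791, -0.   ,  0.864, -1.984])}
```

Request:
arm_command:
  gripper: [56,56,56,56,56]
  dp:
    - [-0.06,-0.01,-0.03]
    - [0,0,0.03]
    - [0,0,0.03]
    - [0,0,0.03]
    - [0,0,0]
  twist: [0,0,0,0,0]

```text
time: 34.4
tool_pos: [499.9, -49.7, 35.2]
tcp_rot: [-3.142, 0.0, -2.981]
contact_force: [3.7, 0.6, -2.4]
grip_width: 61.8
finger_force: 30.0
```

```bash
python3 -c "
from h import *
st()"
```

```text
{'time': np.float64(34.4), 'tool_pos': array([499.918, -49.679,  35.183]), 'tcp_rot': array([-3.142,  0.   , -2.981]), 'contact_force': array([ 3.728,  0.585, -2.421]), 'moment': array([ 0.178, -0.7  ,  0.005]), 'grip_width': np.float64(61.815), 'finger_force': np.float64(29.985), 'joint_positions': array([-0.252,  0.49 ,  1.789,  0.   ,  0.862, -1.983])}
```

Request:
arm_command:
  gripper: [56,56,56,56,56]
  dp:
    - [-0.03,0,0]
    - [0,0,0.03]
    - [0,0,0.03]
    - [0,0,0.03]
    - [0,0,0]
  twist: [0,0,0,0,0]

```text
time: 35.02
tool_pos: [500.3, -49.6, 33.1]
tcp_rot: [-3.142, -0.0, -2.981]
contact_force: [0.5, -0.5, -0.6]
grip_width: 61.6
finger_force: 30.0
```

```bash
python3 -c "
from h import *
st()"
```

```text
{'time': np.float64(35.025), 'tool_pos': array([500.301, -49.633,  33.078]), 'tcp_rot': array([-3.142, -0.   , -2.981]), 'contact_force': array([ 0.498, -0.483, -0.562]), 'moment': array([ 0.191, -0.237, -0.002]), 'grip_width': np.float64(61.607), 'finger_force': np.float64(29.986), 'joint_positions': array([-0.251,  0.494,  1.789, -0.   ,  0.859, -1.982])}
```

Free, with the bottom at about 69. Continuing down.

Request:
arm_command:
  gripper: [56,56,56,56,56]
  dp:
    - [0,0,0.04]
    - [0,0,0.04]
    - [0,0,0.04]
    - [0,0,0.04]
    - [0,0,0]
  twist: [0,0,0,0,0]

```text
time: 35.65
tool_pos: [500.7, -49.7, 29.1]
tcp_rot: [-3.141, 0.0, -2.981]
contact_force: [2.6, 0.4, -0.1]
grip_width: 61.2
finger_force: 30.0
```

```bash
python3 -c "
from h import *
st()"
```

```text
{'time': np.float64(35.65), 'tool_pos': array([500.665, -49.701,  29.079]), 'tcp_rot': array([-3.141,  0.   , -2.981]), 'contact_force': array([ 2.642,  0.423, -0.085]), 'moment': array([ 0.218, -0.632, -0.052]), 'grip_width': np.float64(61.198), 'finger_force': np.float64(29.98), 'joint_positions': array([-0.251,  0.501,  1.792, -0.   ,  0.848, -1.982])}
```

Request:
arm_command:
  gripper: [56,56,56,56,56]
  dp:
    - [-0.025,0,0.02]
    - [0,0,0.06]
    - [0,0,0.06]
    - [0,0,0.06]
    - [0,0,0.05]
  twist: [0,0,0,0,0]

```text
time: 36.28
tool_pos: [500.9, -49.5, 22.7]
tcp_rot: [3.142, -0.0, -2.981]
contact_force: [0.8, 0.3, -1.0]
grip_width: 61.2
finger_force: 30.0
```

Request:
arm_command:
  gripper: [56,56,56,56,56]
  dp:
    - [0,0,0.04]
    - [0,0,0.04]
    - [0,0,0.04]
    - [0,0,0]
    - [0,0,0]
  twist: [0,0,0,0,0]

```text
time: 36.9
tool_pos: [500.9, -49.5, 19.8]
tcp_rot: [-3.142, -0.0, -2.981]
contact_force: [0.6, 0.4, -1.5]
grip_width: 61.7
finger_force: 30.0
```

```bash
python3 -c "
from h import *
st()"
```

```text
{'time': np.float64(36.9), 'tool_pos': array([500.945, -49.538,  19.787]), 'tcp_rot': array([-3.142, -0.   , -2.981]), 'contact_force': array([ 0.566,  0.448, -1.513]), 'moment': array([ 0.166, -0.317, -0.034]), 'grip_width': np.float64(61.651), 'finger_force': np.float64(29.984), 'joint_positions': array([-0.251,  0.516,  1.799, -0.   ,  0.827, -1.982])}
```

Request:
arm_command:
  gripper: [56,56,56,56,56]
  dp:
    - [0,0,0.03]
    - [0,0,0.03]
    - [0,0,0.03]
    - [0,0,0.02]
    - [0,0,0]
  twist: [0,0,0,0,0]

```text
time: 37.52
tool_pos: [501.0, -49.5, 17.1]
tcp_rot: [-3.142, -0.0, -2.981]
contact_force: [-0.2, 0.2, -0.3]
grip_width: 61.2
finger_force: 30.0
```

Request:
arm_command:
  gripper: [56,56,56,56,56]
  dp:
    - [0,0,0.01]
    - [0,0,0.01]
    - [0,0,0]
    - [0,0,0]
    - [0,0,0]
  twist: [0,0,0,0,0]

```text
time: 38.15
tool_pos: [501.0, -49.6, 17.0]
tcp_rot: [-3.141, 0.0, -2.981]
contact_force: [-2.4, 0.4, 5.1]
grip_width: 61.6
finger_force: 30.0
```

Contact at exactly 17.0 with 5 N, so the plate is home. Release and lift clear.

Request:
arm_command:
  gripper: [62,66,72,78,84]
  dp:
    - [0,0,0]
    - [0,0,0]
    - [0,0,0]
    - [0,0,0]
    - [0,0,0]
  twist: [0,0,0,0,0]

```text
time: 38.78
tool_pos: [501.0, -49.6, 16.5]
tcp_rot: [-3.142, -0.0, -2.981]
contact_force: [-0.3, 0.3, -0.2]
grip_width: 82.4
finger_force: 0.0
```

Request:
arm_command:
  gripper: [86,86,86,86,86]
  dp:
    - [0,0,0]
    - [0,0,-0.3]
    - [0,0,-0.6]
    - [0,0,-0.8]
    - [0,0,-0.8]
  twist: [0,0,0,0,0]

```text
time: 39.4
tool_pos: [501.3, -49.6, 80.8]
tcp_rot: [-3.141, 0.001, -2.981]
contact_force: [0.6, -0.3, -0.1]
grip_width: 86.2
finger_force: 0.0
```

Request:
arm_command:
  gripper: [86,86,86,86,86]
  dp:
    - [0,0,-0.8]
    - [0,0,-0.8]
    - [0,0,-0.5]
    - [0,0,0]
    - [0,0,0]
  twist: [0,0,0,0,0]

```text
time: 40.02
tool_pos: [500.6, -49.5, 131.1]
tcp_rot: [3.141, -0.001, -2.981]
contact_force: [1.0, -0.2, 0.4]
grip_width: 86.0
finger_force: 0.0
```

```bash
python3 - <<'E'
from h import *
st()
s=cv2.cvtColor(capture('side'),4);cv2.imwrite('pics/s5.png',s)
c=np.array([495.2,-50.2,59]);ya=.16;d=np.array([np.cos(ya),np.sin(ya),0])
print('steel tab',pix('side',c-42*d),'disc tab',pix('side',c+36*d-[0,0,6]),'centre',pix('side',c))
s0=cv2.imread('pics/side0.png')
x=cv2.absdiff(s,s0).max(2)[165:205,248:298]>40
hsv=cv2.cvtColor(s,40)[165:205,248:298]
def ch(i,j):
    h,sa,v=hsv[i,j]
    return 'o' if 8<h<30 and sa>90 and v>40 else 'g' if 50<h<90 and sa>60 else 'r' if (h<8 or h>172) and sa>120 else 'd' if v<75 else 'l' if v>110 else '.'
print('\n'.join(''.join(ch(i,j) for j in range(50)) for i in range(40)))
E
```

```text
{'time': np.float64(40.025), 'tool_pos': array([500.605, -49.466, 131.131]), 'tcp_rot': array([ 3.141e+00, -1.000e-03, -2.981e+00]), 'contact_force': array([ 1.048, -0.208,  0.411]), 'moment': array([ 0.109, -0.098, -0.046]), 'grip_width': np.float64(85.99), 'finger_force': np.float64(0.0), 'joint_positions': array([-0.251,  0.363,  1.676, -0.   ,  1.104, -1.982])}
steel tab [285.1 188.1] disc tab [262.4 187.1] centre [272.9 186.7]
......lllllllllllllld.....llllllllllllllllllllllll
.....llllllllllllllllooo...lllllllllllllllllllllll
....lllllllllllllllllooooooooollllllllllllllllllll
...llllllllllllllllloooooooooollllllllllllllllllll
...lllllllllllllll.ooooooooooollllllllllllllllllll
....lllllllllllll..ooooooooooollllllllllllllllllll
......lllllllllll..ooooooooooollllllllllllllllllll
........llllllll...oooooooooo.llllllllllllllllllll
.........lllllllld.oooooooooolllllllllllllllllllll
...........llllllllooooooooo.lllllllllllllllllllll
.............llllllllllooooollllllllllllllllllllll
..............llllllllllllllllllllllllllllllllllll
................llllllllllllllllllllllllllllllllll
.
[... 675 characters left out ...]
dddodddddddddddddddgggggd.lllllllllll
llllllrrrrrrrrggoodddddddddddddgggggggddllllllllll
lll...ddrrrrrrggdoooodddddddoooggggggggg..llllllll
ll..dgggggodrggggddooooooooooddggggggggggd..llllll
lll.ggg..ggggggggdddodddoo.ddddgggggggddggd...llll
ll.dggg.l.ggggggdddddddddddddddggggggd.dggd.....ll
ll.dggg.l.ggggggddddddddddddddgggggggdddgggd.....l
l..dgggggggggggggdddddddddddddgggggggggggggd......
ld.gggggggggggggggdddddddddddggggggggggggggd......
ll.ggggggggggggggggggdddddgggggggggggggggggd......
ll.dgggggggggggggggggggggggggggggggggggggggd......
llddgggggggggggggggggggggggggggggggggggggggd......
llldggggggggggg.l.ggggggggggggd.llggggggggg.......
llllggggggggggg.llggggggggggggg.l.ggggggggg.......
```

The picture confirms it: steel plate on top of the cork disc, disc tab on the red-mark side, steel tab opposite, both level and home.

```bash
python3 -c "
from plant import *
print(close_job())"
```

```text
the job is handed in; nothing more can be done
None
```

The plate pack is rebuilt and handed in at about 40 s: the cork disc is home with its tab on the red-mark side, the steel plate sits on it with its tab opposite, contact readings stayed near 5 N, and the gripper is clear of the pack.

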